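# Snap the tweeter trim ring home

## Robot

A 6-joint arm with a two-finger parallel gripper is mounted at the origin on the work surface. World frame = base frame: x ahead of the robot, y to its left, z up, the work surface at z = 0. Lengths are in m, angles in rad, forces in N, time in s.
With the tool pointing down it reaches from about 0.325 to 0.9 m from the base axis. Payload 6.1 kg.
Tool frame: the origin (TCP) lies midway between the tips of the shut fingers; the grasp point (between the pads) lies 19 mm behind it; z points along the fingers, x is the direction in which the jaws open and shut, and the axes are right-handed (so a half turn about z gives the same grasp; the last joint's range is limited). The gripper opens to 87 mm and grips with 3 to 60 N. Pads are 19 mm wide; open, the fingers measure 117 mm over their backs; the gripper's body (75 mm by 190 mm) begins 51 mm behind the grasp point.
Start: joints at [1.012, 0.22, 1.526, -0, 1.395, -0.126], TCP at [0.262, 0.567, 0.223] pointing down, gripper open.
Joint ranges: [-2.98, 2.98], [-0.91, 2.08], [0.09, 2.57], [-1.24, 4.39], [0.2, 2.65], [-2.68, 2.68]. Speed limits (rad/s): [2.57, 2.57, 3.01, 3.14, 3.14, 3.14].

## Interface

Orientations are given as a unit quaternion [w, x, y, z].
In Python, from workcell import robot gives the robot as it stands. The module is installed in compiled form; this text tells all that it offers.
- The arm moves only by the tool apply_moves, never from a script. Its argument "deltas" is a list of rows, each an object with "xyz": the shift along the world's x, y, z as a fraction of full scale, a list of three; "dr": the turn, a rotation vector about the world's x, y, z as a fraction of full scale, a list of three; "grip": the finger opening in mm, from 0 to 87. A call has 1 to 8 rows; each row shifts and turns the commanded pose from where the row before left it; what a row does not reach is not made up. Full scale, the value 1, is 0.8 m for a shift and 2 rad for a turn. A row lasts 1/12 s, in which the tool goes at most 41.7 mm and 7.16 degrees, less where a joint would pass 70% of its speed; a pose out of reach is approached as far as the arm can. A call with a number of a shift or a turn outside -1 to 1 is refused whole. A call with a gripper value outside its range is refused whole. The fingers move at their own pace and stop on an object; "newtons" is the grip in N (left out, the last holds). Time passes only in rows, so rows that do not move let the fingers close. It gives the time, the measured TCP pose, the force and the opening at its end, in the units of the state.
- robot.get_obs(): the state, without advancing time (a new reading comes with each control period).
- robot.read_camera(name): name is "scene" or "top" or "wrist"; returns (picture, depth): 480x640x3 uint8, red, green, blue; 480x640 float32, m along the optical axis (not along the pixel's ray), 0 where there is no reading.
- robot.camera_info(name): a dict with "fx", "fy", "cx", "cy" (pixels), "xyz" and "orientation" of the camera in the world. Camera axes: x right, y down, z forward; pixel columns grow to the right and rows downward; lengths in m; the calibration is good to about 2 mm. The wrist camera is an equidistant fisheye: a pixel r from the principal point sees the ray r / f radians off the axis. A picture is of the moment at which its call begins: read the wrist's pose just before it. camera_info takes no time and is no camera call; for the wrist camera it gives the pose at the moment of the call.
- robot.sign_off(): hands the job in, once; it reports no verdict.
Trained networks look in the newest picture that a camera, given by its name, has taken for a name from the list of things; names that differ only in an ending like _2 or _b are one class to them, and where a whole thing is asked for, a point or a joint stands for the part that bears it (a point fixed in the world has none). Each returns a list of dicts, best first, with "p" (0 to 1); they miss things now and then, are a little off and sometimes report something else, mostly with a low value. They report only what shows in the picture. A call takes as long as a camera call. They do not tell look-alikes from the thing itself.
- robot.find_in(camera, query): "extent" ([left, top, width, height] in pixels, round what is visible of it).
The state is a dict: "time": time; "q": joint angles; "joint_velocities": joint speeds; "joint_efforts": joint torques, N m; "tcp_pos": TCP position; "eef_rot": TCP orientation; "wrist_force": force on the tool from outside, world axes, zero at the start; "torque": the same for the moment, N m; "width": opening from 0.0 (shut) to 1.0 (fully open).
Only numpy, scipy, OpenCV 4.12 (cv2) and the standard library are available. Lean on these libraries where they do the work, as an engineer would, in place of code of your own. Each camera call takes 0.05 s, during which the arm holds its last target. There are 200 camera calls.

## Task

Finish the loudspeaker lying on its back on the bench: its tweeter trim ring is standing proud of the baffle. Take the wide hollow pipe (not the narrow pipe, not the solid bar), set it on the ring around the dome and press straight down until the snap-in ring is fully home, flush with the baffle; keep the fingers off the ring and let nothing touch the delicate dome. Then stand the pipe upright on the bench again and let go.

Things in the scene. Friction and masses are not known exactly. Their poses are not given: they have to be found in the camera images.
- pipe_mid (a point): The pusher: loose plain grey plastic pipe standing on the bench, open at both ends, 56 mm outside, 46 mm bore, 90 mm long, about 110 g. Point: on its axis, half-way up (45 mm above its lower end); z along the axis. Near it, in any order, stand two bystanders of the same material and 90 mm height: a narrow pipe (30 mm outside) and a solid bar (56 mm, closed top).
- ring_top (a point): Centre of the upper face of the flat aluminium trim ring (84 mm outside, 36 mm inside) beside the larger black woofer. Moves with the ring: 100 mm above the bench when proud, 90 mm when home, flush with the baffle. The pipe may bear on it up to 10 mm off centre. The loudspeaker, a 190 x 290 x 90 mm plywood box, is fixed.
- ring (a joint): How far the ring has been pushed down, in m: 0 = proud by 10 mm, 0.010 = home. Its six snap tongues grip the recess wall: it takes about 9 N all the way down to a firm stop and stays wherever it is left.
- dome: The delicate black tweeter dome, 25 mm across, fixed in the loudspeaker at the centre of the ring's opening. Origin: on its axis in the plane of the baffle, 90 mm above the bench; the dome's top is 4 mm higher, so it is 6 mm below the ring's face at first and 4 mm above it once the ring is home.
There are look-alikes about, which are no part of the job. Leave any red look-alike of the part that bears pipe_mid alone.

How it is judged:
By the outcome, as a careful person would: the job done as asked, in the order asked, and still so for the second after the job is handed in, with the robot touching nothing.
It also fails if it takes over 51 s, if anything falls off the work surface, if the arm or the gripper's body presses on something with over 40 N, if the wrist force passes 120 N, or if a joint passes its speed limit or range.

## Working session

There is one attempt and no reset: what is moved stays moved. The work goes in short steps, Python scripts to look and compute and a tool call to move; the robot and the scene stay as the last step left them, time stands still between calls to the robot, and variables do not carry over. Pictures are saved under pics/ and viewed, about 8 in all and at most 12, crops included, and the job is handed in when it is done.

Besides the shell and the picture viewer there is one more tool, called after "Call:" as a command line: name --argument value ..., lists and objects as JSON in quotes. apply_moves: Moves the arm, as the interface text tells. Its arguments: {"type":"object","properties":{"deltas":{"type":"array"},"newtons":{"type":"number"}},"required":["deltas"]}

```bash
mkdir -p pics; cat > h.py <<'E'
from workcell import robot
import numpy as np, cv2
from scipy.spatial.transform import Rotation as R
def cam(n):
    i=robot.camera_info(n); q=np.array(i["orientation"]); return i,R.from_quat(q[[1,2,3,0]]).as_matrix(),np.array(i["xyz"])
def pts(n,d):
    i,M,t=cam(n); v,u=np.mgrid[0:480,0:640]
    x=(u-i["cx"])/i["fx"]; y=(v-i["cy"])/i["fy"]
    return np.stack([x*d,y*d,d],-1)@M.T+t
E
python3 - <<'E'
from h import *
for n in("scene","top"):
    p,d=robot.read_camera(n); cv2.imwrite(f"pics/{n}1.png",p[:,:,::-1]); np.save(n+"d.npy",d); np.save(n+"p.npy",p)
    print(n,robot.camera_info(n))
    for q in("pipe_mid","ring_top","dome"): print(q,robot.find_in(n,q))
E
```

```text
scene {'fx': 555.5736095495992, 'fy': 555.5736095495992, 'cx': 324.6643097737245, 'cy': 244.72909844951675, 'xyz': array([0.98745444, 0.26055325, 0.84140958]), 'orientation': array([-0.15398206,  0.57303081,  0.77867473, -0.20393845])}
pipe_mid [{'extent': [344.0, 268.4, 39.4, 59.6], 'p': 0.93}, {'extent': [378.5, 225.0, 41.6, 53.0], 'p': 0.88}]
ring_top [{'extent': [187.3, 192.2, 49.8, 48.6], 'p': 0.57}, {'extent': [203.7, 212.0, 15.9, 11.8], 'p': 0.43}]
dome [{'extent': [205.4, 213.5, 17.6, 10.0], 'p': 0.71}, {'extent': [186.2, 196.3, 54.5, 44.1], 'p': 0.68}]
top {'fx': 482.55093636966586, 'fy': 482.55093636966586, 'cx': 316.4306305188857, 'cy': 240.12324009058224, 'xyz': array([0.46645788, 0.14143754, 0.81437986]), 'orientation': array([ 0.02866774, -0.69885551,  0.71347938, -0.041549  ])}
pipe_mid [{'extent': [237.5, 168.8, 43.2, 40.4], 'p': 0.96}, {'extent': [216.7, 227.5, 44.8, 40.5], 'p': 0.81}]
ring_top [{'extent': [400.5, 177.2, 58.9, 57.2], 'p': 0.55}]
dome [{'extent': [418.8, 200.5, 19.0, 14.8], 'p': 0.62}]
```

View pics/scene1.png

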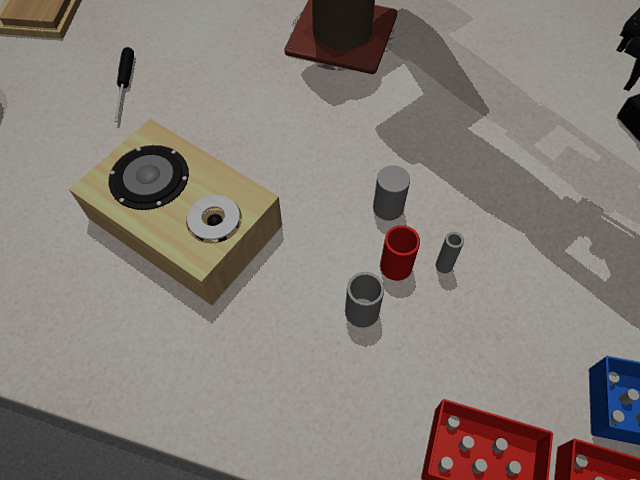

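View pics/top1.png

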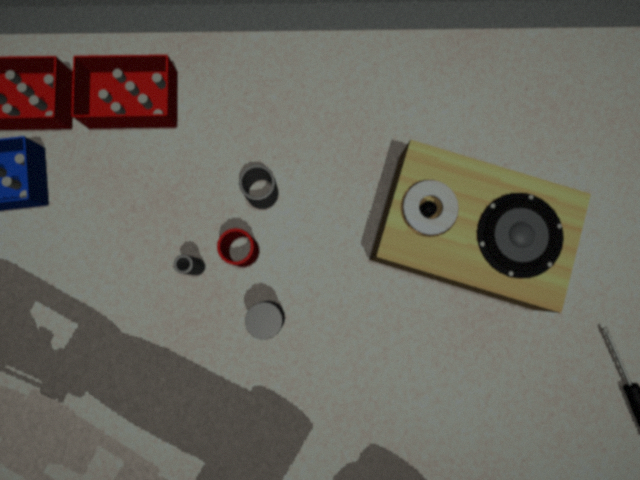

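Candidates in scene and top pixels:
- Wide grey pipe, open: scene (364,299), top (257,184).
- Red look-alike pipe: scene (400,252), top (238,246).
- Narrow pipe: scene (450,252), top (185,264).
- Solid bar, closed top: scene (392,193), top (264,320).

The wide, open, grey one fits the description. The ring is at scene (213,218), top (430,208). Next I measure and take a confirming crop.

```bash
python3 - <<'E'
from h import *
from scipy.optimize import least_squares
def circ(P):
    f=lambda c:np.hypot(P[:,0]-c[0],P[:,1]-c[1])-c[2]
    return least_squares(f,[*P[:,:2].mean(0),.03],loss='soft_l1',f_scale=.001).x
for n,pb,rb in(("scene",(335,260,392,335),(180,185,248,250)),("top",(230,155,285,212),(395,170,465,240))):
    d=np.load(n+"d.npy"); im=np.load(n+"p.npy"); P=pts(n,d)
    for nm,b,lo,hi in(("pipe",pb,.083,.098),("ring",rb,.0955,.106)):
        x0,y0,x1,y1=b; Q=P[y0:y1,x0:x1].reshape(-1,3); c=im[y0:y1,x0:x1].reshape(-1,3).astype(int)
        ok=d[y0:y1,x0:x1].ravel()>0
        grey=np.ptp(c,axis=1)<30
        z=Q[ok&grey,2]
        S=Q[ok&grey&(Q[:,2]>lo)&(Q[:,2]<hi)]
        H=cv2.minEnclosingCircle(S[:,:2].astype(np.float32))
        print(n,nm,len(S),"zhist",np.histogram(z,np.arange(-.01,.12,.01))[0],"medz",np.median(S[:,2]),"mean",S.mean(0),"fit",circ(S),"enc",H, "bbox",S.min(0),S.max(0))
    b=P[100:330,370:600] if n=="top" else P[110:310,60:290]
    m=(np.abs(b[...,2]-.09)<.006)
    print("box",cv2.minAreaRect(b[m][:,:2].astype(np.float32)*1000))
# pixel triangulation of pipe top / ring: use find_in centres
im=np.load("scenep.npy")[170:345,330:480,::-1]; cv2.imwrite("pics/crop.png",cv2.resize(im,None,fx=3.4,fy=3.4,interpolation=3))
print(robot.get_obs())
E
```

```text
scene pipe 415 zhist [1339 1130  132  147  153  159  174  181  179  365  113    0] medz 0.08904695277580821 mean [0.63189437 0.21798808 0.08868039] fit [0.63174288 0.21812942 0.02531264] enc ((0.6308140754699707, 0.21815502643585205), 0.028384869918227196) bbox [0.60291884 0.19082214 0.08326526] [0.65858799 0.24548561 0.09318176]
scene ring 1539 zhist [   0    0    0    0    0    0    0   32    7  140 1137  510] medz 0.09947949857737304 mean [ 0.58718567 -0.04372013  0.09941089] fit [ 0.58653426 -0.04385463  0.03212345] enc ((0.5758951902389526, -0.06441057473421097), 0.06400606781244278) bbox [ 0.54420766 -0.120244    0.09553532] [ 0.6276491  -0.00233551  0.10337486]
box ((557.76953125, -128.58164978027344), (294.7869873046875, 192.1016387939453), 71.73783874511719)
top pipe 370 zhist [1646  480   72   79   77   86   92   94  103  344   49    0] medz 0.08833037566570578 mean [0.62940975 0.21714233 0.08820754] fit [0.6290472  0.21669952 0.02526787] enc ((0.6298643946647644, 0.2169896364212036), 0.028249962255358696) bbox [0.60173757 0.19017222 0.0831996 ] [0.65681953 0.24402274 0.091
[... 436 characters left out ...]
), 71.83956146240234)
{'time': 0.4, 'q': array([ 1.01187218e+00,  2.20536224e-01,  1.52666553e+00,  1.03949337e-05,
        1.39467245e+00, -1.26082055e-01]), 'joint_velocities': array([-0.00012762, -0.002959  , -0.00118791, -0.00116376,  0.00126655,
        0.00091906]), 'joint_efforts': array([-3.90460946e-04, -4.93871319e+01, -3.87083316e+01,  6.98680244e-02,
        5.01175993e-02, -6.75241563e-05]), 'tcp_pos': array([0.26209969, 0.56728834, 0.22236545]), 'eef_rot': array([ 5.57066868e-05,  8.42452998e-01,  5.38769827e-01, -1.29384773e-04]), 'wrist_force': array([-0.53081879,  0.14385631, -0.75531878]), 'torque': array([ 0.05372853, -0.0298407 , -0.0668215 ]), 'width': 1.001528733846994}
```

View pics/crop.png

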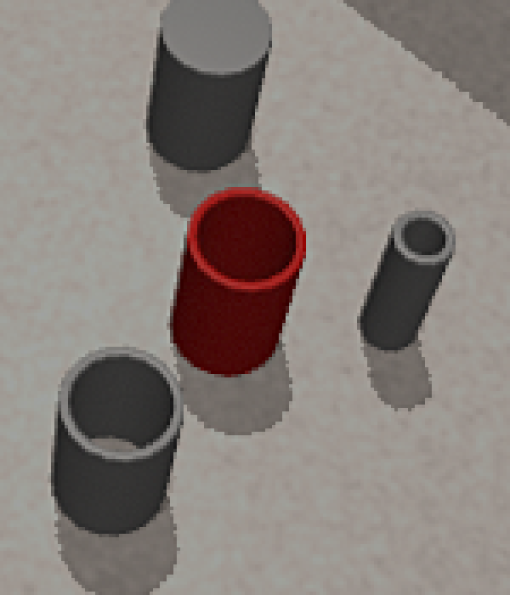

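The crop shows the wide grey pipe at lower left (120,405), with the bench visible through its bore. The red pipe, narrow pipe and closed bar are separate from it. Measurements:
- Pipe axis: about (0.6305, 0.2175), top at about 89 mm.
- Ring centre: about (0.585, -0.0445), face at about 99 mm.

Current yaw (65°) keeps the fingers clear of the red pipe.

Call:
apply_moves --deltas '[{"xyz": [0.029, -0.0275, 0], "dr": [0, 0, 0], "grip": 87}, {"xyz": [0.029, -0.0275, 0], "dr": [0, 0, 0], "grip": 87}, {"xyz": [0.029, -0.0275, 0], "dr": [0, 0, 0], "grip": 87}, {"xyz": [0.029, -0.0275, 0], "dr": [0, 0, 0], "grip": 87}, {"xyz": [0.029, -0.0275, 0], "dr": [0, 0, 0], "grip": 87}, {"xyz": [0.029, -0.0275, 0], "dr": [0, 0, 0], "grip": 87}, {"xyz": [0.029, -0.0275, 0], "dr": [0, 0, 0], "grip": 87}, {"xyz": [0.029, -0.0275, 0], "dr": [0, 0, 0], "grip": 87}]' --newtons 40

```text
time: 1.07
tcp_pos: [0.4487, 0.3902, 0.2227]
eef_rot: [0.0, 0.842, 0.539, 0.0]
wrist_force: [0.0, 0.3, 0.3]
width: 1.001
```

Call:
apply_moves --deltas '[{"xyz": [0.029, -0.0275, 0], "dr": [0, 0, 0], "grip": 87}, {"xyz": [0.029, -0.0275, 0], "dr": [0, 0, 0], "grip": 87}, {"xyz": [0.029, -0.0275, 0], "dr": [0, 0, 0], "grip": 87}, {"xyz": [0.029, -0.0275, 0], "dr": [0, 0, 0], "grip": 87}, {"xyz": [0.029, -0.0275, 0], "dr": [0, 0, 0], "grip": 87}, {"xyz": [0.029, -0.0275, 0], "dr": [0, 0, 0], "grip": 87}, {"xyz": [0.029, -0.0275, 0], "dr": [0, 0, 0], "grip": 87}, {"xyz": [0, 0, 0], "dr": [0, 0, 0], "grip": 87}]'

```text
time: 1.73
tcp_pos: [0.6139, 0.2326, 0.2224]
eef_rot: [0.001, 0.844, 0.537, 0.0]
wrist_force: [-0.1, 1.6, -0.2]
width: 1.001
```

Call:
apply_moves --deltas '[{"xyz": [0.0208, -0.0188, 0], "dr": [0, 0, 0], "grip": 87}, {"xyz": [0, 0, 0], "dr": [0, 0, 0], "grip": 87}, {"xyz": [0, 0, 0], "dr": [0, 0, 0], "grip": 87}]'

```text
time: 1.98
tcp_pos: [0.627, 0.2218, 0.2222]
eef_rot: [-0.0, 0.843, 0.538, -0.0]
wrist_force: [-0.9, 0.7, 0.0]
width: 1.002
```

```bash
python3 - <<'E'
from h import *
o=robot.get_obs(); print(o["tcp_pos"],o["eef_rot"])
i,M,t=cam("wrist"); p,d=robot.read_camera("wrist"); cv2.imwrite("pics/w1.png",p[:,:,::-1]); np.save("wd.npy",d);print(i)
v,u=np.mgrid[0:480,0:640]; a=u-i["cx"]; b=v-i["cy"]; r=np.hypot(a,b); th=r/i["fx"]; s=np.tan(th)/np.maximum(r,1e-9)
P=np.stack([a*s*d,b*s*d,d],-1)@M.T+t
m=(d>0)&(P[...,2]>.083)&(P[...,2]<.097)&(np.hypot(P[...,0]-.63,P[...,1]-.2175)<.04)
S=P[m]; print(len(S),S.mean(0),cv2.minEnclosingCircle(S[:,:2].astype(np.float32)),S[:,2].max(),np.median(S[:,2]))
print(robot.find_in("wrist","pipe_mid"))
E
```

```text
[0.62699383 0.22177977 0.22224429] [-1.70460587e-04  8.42851635e-01  5.38145940e-01 -1.98894797e-04]
{'fx': 371.64829954431775, 'fy': 371.64829954431775, 'cx': 320.00318542058244, 'cy': 239.38312893243943, 'xyz': array([0.5551091 , 0.25450083, 0.38439793]), 'orientation': array([0.12184418, 0.83416625, 0.53222205, 0.07784819])}
1315 [0.62992651 0.2180506  0.08915814] ((0.6301206946372986, 0.21770355105400085), 0.02815498784184456) 0.0926263588288222 0.08964386481385161
[{'extent': [284.6, 190.1, 66.5, 79.2], 'p': 0.72}, {'extent': [270.9, 71.6, 68.0, 72.2], 'p': 0.65}]
```

View pics/w1.png

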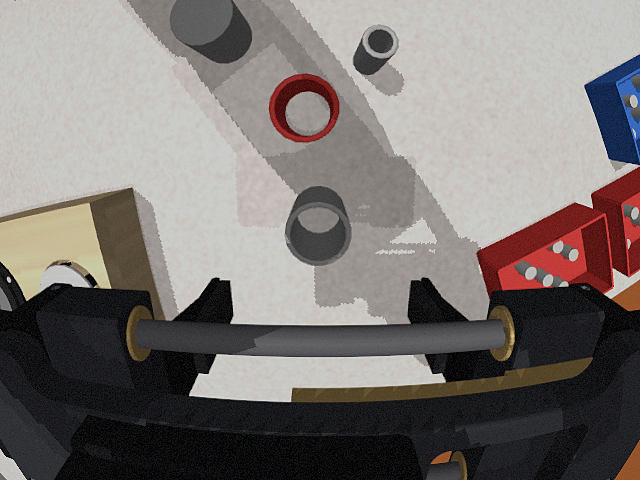

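The wrist view shows the wide grey pipe at (317,233), in line between the open fingers, with the red one clear at (304,107). The refined axis is (0.630, 0.2177). Descending so the pads meet it at 65 mm.

Call:
apply_moves --deltas '[{"xyz": [0.0038, -0.005, 0], "dr": [0, 0, 0], "grip": 87}, {"xyz": [0, 0, -0.04], "dr": [0, 0, 0], "grip": 87}, {"xyz": [0, 0, -0.04], "dr": [0, 0, 0], "grip": 87}, {"xyz": [0, 0, -0.04], "dr": [0, 0, 0], "grip": 87}, {"xyz": [0, 0, -0.04], "dr": [0, 0, 0], "grip": 87}, {"xyz": [0, 0, -0.03], "dr": [0, 0, 0], "grip": 87}, {"xyz": [0, 0, -0.02], "dr": [0, 0, 0], "grip": 87}, {"xyz": [0, 0, -0.01], "dr": [0, 0, 0], "grip": 87}]'

```text
time: 2.75
tcp_pos: [0.6273, 0.2184, 0.0432]
eef_rot: [-0.001, 0.842, 0.539, -0.002]
wrist_force: [-0.5, -0.6, 0.1]
width: 0.996
```

Call:
apply_moves --deltas '[{"xyz": [0, 0, 0], "dr": [0, 0, 0], "grip": 87}, {"xyz": [0, 0, 0], "dr": [0, 0, 0], "grip": 87}, {"xyz": [0, 0, 0], "dr": [0, 0, 0], "grip": 87}]'

```text
time: 3.0
tcp_pos: [0.6311, 0.2189, 0.0486]
eef_rot: [0.001, 0.842, 0.539, 0.001]
wrist_force: [0.2, 0.2, 0.5]
width: 1.002
```

Call:
apply_moves --deltas '[{"xyz": [0, 0, 0], "dr": [0, 0, 0], "grip": 70}, {"xyz": [0, 0, 0], "dr": [0, 0, 0], "grip": 62}, {"xyz": [0, 0, 0], "dr": [0, 0, 0], "grip": 58}, {"xyz": [0, 0, 0], "dr": [0, 0, 0], "grip": 50}, {"xyz": [0, 0, 0], "dr": [0, 0, 0], "grip": 50}, {"xyz": [0, 0, 0], "dr": [0, 0, 0], "grip": 50}, {"xyz": [0, 0, 0], "dr": [0, 0, 0], "grip": 50}, {"xyz": [0, 0, 0], "dr": [0, 0, 0], "grip": 50}]' --newtons 40

```text
time: 3.67
tcp_pos: [0.6299, 0.2183, 0.0467]
eef_rot: [0.0, 0.842, 0.539, 0.0]
wrist_force: [-0.2, -1.1, 1.3]
width: 0.641
```

Call:
apply_moves --deltas '[{"xyz": [0, 0, 0], "dr": [0, 0, 0], "grip": 50}, {"xyz": [0, 0, 0], "dr": [0, 0, 0], "grip": 50}, {"xyz": [0, 0, 0], "dr": [0, 0, 0], "grip": 50}, {"xyz": [0, 0, 0], "dr": [0, 0, 0], "grip": 50}]'

```text
time: 4.0
tcp_pos: [0.6299, 0.2183, 0.0467]
eef_rot: [0.0, 0.842, 0.539, 0.0]
wrist_force: [-1.0, 0.1, 1.9]
width: 0.642
```

Call:
apply_moves --deltas '[{"xyz": [0, 0, 0.01], "dr": [0, 0, 0], "grip": 50}, {"xyz": [0, 0, 0.03], "dr": [0, 0, 0], "grip": 50}, {"xyz": [0, 0, 0.035], "dr": [0, 0, 0], "grip": 50}, {"xyz": [0, 0, 0.035], "dr": [0, 0, 0], "grip": 50}, {"xyz": [0, 0, 0.035], "dr": [0, 0, 0], "grip": 50}, {"xyz": [0, 0, 0.025], "dr": [0, 0, 0], "grip": 50}, {"xyz": [0, 0, 0.01], "dr": [0, 0, 0], "grip": 50}, {"xyz": [0, 0, 0], "dr": [0, 0, 0], "grip": 50}]'

```text
time: 4.67
tcp_pos: [0.6312, 0.2187, 0.1935]
eef_rot: [0.001, 0.842, 0.539, 0.002]
wrist_force: [0.1, 1.3, -0.9]
width: 0.642
```

Call:
apply_moves --deltas '[{"xyz": [-0.0047, -0.015, 0], "dr": [0, 0, 0], "grip": 50}, {"xyz": [-0.0047, -0.025, 0], "dr": [0, 0, 0], "grip": 50}, {"xyz": [-0.0047, -0.028, 0], "dr": [0, 0, 0], "grip": 50}, {"xyz": [-0.0047, -0.028, 0], "dr": [0, 0, 0], "grip": 50}, {"xyz": [-0.0047, -0.028, 0], "dr": [0, 0, 0], "grip": 50}, {"xyz": [-0.0047, -0.028, 0], "dr": [0, 0, 0], "grip": 50}, {"xyz": [-0.0047, -0.028, 0], "dr": [0, 0, 0], "grip": 50}, {"xyz": [-0.0047, -0.028, 0], "dr": [0, 0, 0], "grip": 50}]'

```text
time: 5.33
tcp_pos: [0.5974, 0.0503, 0.1874]
eef_rot: [-0.001, 0.842, 0.539, -0.002]
wrist_force: [-0.2, -0.6, -1.4]
width: 0.646
```

Call:
apply_moves --deltas '[{"xyz": [-0.0047, -0.028, 0], "dr": [0, 0, 0], "grip": 50}, {"xyz": [-0.0047, -0.028, 0], "dr": [0, 0, 0], "grip": 50}, {"xyz": [-0.0047, -0.028, 0], "dr": [0, 0, 0], "grip": 50}, {"xyz": [-0.0047, -0.025, 0], "dr": [0, 0, 0], "grip": 50}, {"xyz": [0, -0.012, 0], "dr": [0, 0, 0], "grip": 50}, {"xyz": [0, 0, 0], "dr": [0, 0, 0], "grip": 50}, {"xyz": [0, 0, 0], "dr": [0, 0, 0], "grip": 50}, {"xyz": [0, 0, 0], "dr": [0, 0, 0], "grip": 50}]'

```text
time: 6.0
tcp_pos: [0.5843, -0.044, 0.1897]
eef_rot: [-0.001, 0.842, 0.539, -0.0]
wrist_force: [-0.3, -0.2, -1.7]
width: 0.644
```

```bash
python3 - <<'E'
from h import *
p,d=robot.read_camera("scene"); P=pts("scene",d); o=robot.get_obs(); print(o["tcp_pos"],o["eef_rot"],o["time"])
T=o["tcp_pos"]
c=p.astype(int)
m=(d>0)&(np.hypot(P[...,0]-T[0],P[...,1]-T[1])<.034)&(P[...,2]>.125)&(P[...,2]<.17)
for z in(.145,.152,.16):
    S=P[m&(abs(P[...,2]-z)<.006)]
    if len(S)>10:
        from scipy.optimize import least_squares
        f=least_squares(lambda c:np.hypot(S[:,0]-c[0],S[:,1]-c[1])-.028,T[:2],loss='soft_l1',f_scale=.001).x
        print(z,len(S),f)
print("lowest",np.sort(P[m][:,2])[:8],robot.find_in("scene","pipe_mid"))
cv2.imwrite("pics/s2.png",cv2.resize(p[60:310,100:400,::-1],None,fx=2.4,fy=2.4,interpolation=3))
E
```

```text
[ 0.58451756 -0.04376154  0.189946  ] [-5.10194241e-04  8.42185013e-01  5.39188375e-01 -1.99012068e-04] 6.05
0.145 102 [ 0.58443203 -0.04462121]
0.152 161 [ 0.58465699 -0.04467209]
0.16 145 [ 0.58465194 -0.04447272]
lowest [0.14306449 0.1431009  0.14322823 0.14351756 0.14353698 0.14361055
 0.14369255 0.14390953] [{'extent': [176.7, 144.8, 47.5, 75.0], 'p': 0.75}, {'extent': [380.2, 225.1, 40.7, 55.4], 'p': 0.72}]
```

View pics/s2.png

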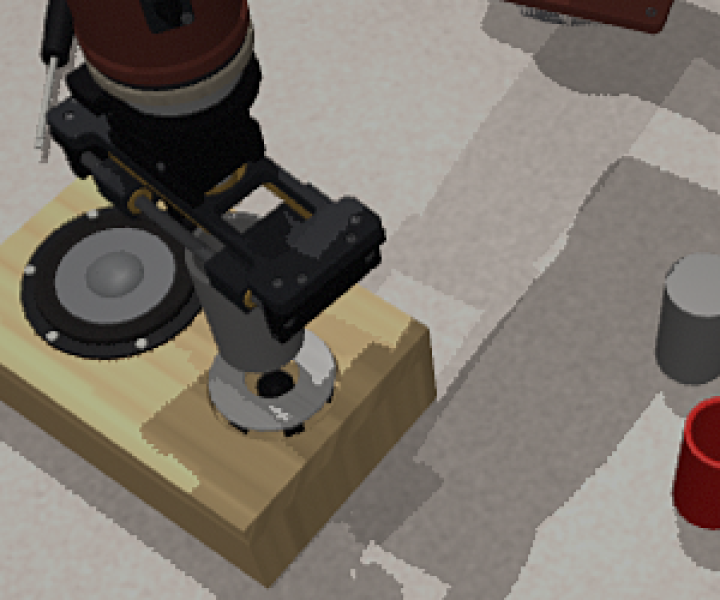

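The picture shows the pipe held upright above the ring (bottom at about (260,360)), with the dome and ring opening at (272,383). The measured pipe axis is (0.5846, -0.0446), within 2 mm of the ring centre. Lowering now.

Call:
apply_moves --deltas '[{"xyz": [0, 0, -0.01], "dr": [0, 0, 0], "grip": 50}, {"xyz": [0, 0, -0.012], "dr": [0, 0, 0], "grip": 50}, {"xyz": [0, 0, -0.012], "dr": [0, 0, 0], "grip": 50}, {"xyz": [0, 0, -0.008], "dr": [0, 0, 0], "grip": 50}, {"xyz": [0, 0, -0.004], "dr": [0, 0, 0], "grip": 50}, {"xyz": [0, 0, -0.002], "dr": [0, 0, 0], "grip": 50}, {"xyz": [0, 0, 0], "dr": [0, 0, 0], "grip": 50}, {"xyz": [0, 0, 0], "dr": [0, 0, 0], "grip": 50}]' --newtons 50

```text
time: 6.77
tcp_pos: [0.5849, -0.045, 0.1523]
eef_rot: [0.0, 0.842, 0.539, 0.0]
wrist_force: [0.5, -0.0, -1.3]
width: 0.644
```

Call:
apply_moves --deltas '[{"xyz": [0, 0, -0.002], "dr": [0, 0, 0], "grip": 50}, {"xyz": [0, 0, -0.002], "dr": [0, 0, 0], "grip": 50}, {"xyz": [0, 0, -0.002], "dr": [0, 0, 0], "grip": 50}, {"xyz": [0, 0, -0.002], "dr": [0, 0, 0], "grip": 50}, {"xyz": [0, 0, 0], "dr": [0, 0, 0], "grip": 50}]'

```text
time: 7.18
tcp_pos: [0.5849, -0.045, 0.1462]
eef_rot: [0.0, 0.842, 0.539, 0.0]
wrist_force: [-1.3, 0.5, 1.5]
width: 0.64
```

Call:
apply_moves --deltas '[{"xyz": [0, 0, -0.002], "dr": [0, 0, 0], "grip": 50}, {"xyz": [0, 0, -0.002], "dr": [0, 0, 0], "grip": 50}, {"xyz": [0, 0, -0.002], "dr": [0, 0, 0], "grip": 50}, {"xyz": [0, 0, -0.002], "dr": [0, 0, 0], "grip": 50}, {"xyz": [0, 0, 0], "dr": [0, 0, 0], "grip": 50}, {"xyz": [0, 0, 0], "dr": [0, 0, 0], "grip": 50}]'

```text
time: 7.68
tcp_pos: [0.585, -0.045, 0.1403]
eef_rot: [0.0, 0.842, 0.539, 0.0]
wrist_force: [-1.5, 1.2, 4.9]
width: 0.636
```

Call:
apply_moves --deltas '[{"xyz": [0, 0, -0.0015], "dr": [0, 0, 0], "grip": 50}, {"xyz": [0, 0, -0.0015], "dr": [0, 0, 0], "grip": 50}, {"xyz": [0, 0, 0], "dr": [0, 0, 0], "grip": 50}, {"xyz": [0, 0, 0], "dr": [0, 0, 0], "grip": 50}]'

```text
time: 8.02
tcp_pos: [0.585, -0.045, 0.138]
eef_rot: [0.0, 0.842, 0.539, 0.0]
wrist_force: [-2.8, -0.5, 5.2]
width: 0.639
```

Call:
apply_moves --deltas '[{"xyz": [0, 0, -0.0015], "dr": [0, 0, 0], "grip": 50}, {"xyz": [0, 0, 0], "dr": [0, 0, 0], "grip": 50}, {"xyz": [0, 0, 0], "dr": [0, 0, 0], "grip": 50}]'

```text
time: 8.27
tcp_pos: [0.585, -0.045, 0.1368]
eef_rot: [0.0, 0.842, 0.539, 0.0]
wrist_force: [-1.6, 0.3, 5.7]
width: 0.64
```

Call:
apply_moves --deltas '[{"xyz": [0, 0, -0.0015], "dr": [0, 0, 0], "grip": 50}, {"xyz": [0, 0, 0], "dr": [0, 0, 0], "grip": 50}, {"xyz": [0, 0, 0], "dr": [0, 0, 0], "grip": 50}]'

```text
time: 8.52
tcp_pos: [0.5851, -0.045, 0.1366]
eef_rot: [0.0, 0.842, 0.539, 0.0]
wrist_force: [-4.7, 1.0, 11.5]
width: 0.637
```

Call:
apply_moves --deltas '[{"xyz": [0, 0, -0.0015], "dr": [0, 0, 0], "grip": 50}, {"xyz": [0, 0, 0], "dr": [0, 0, 0], "grip": 50}, {"xyz": [0, 0, 0], "dr": [0, 0, 0], "grip": 50}]'

```text
time: 8.77
tcp_pos: [0.5852, -0.045, 0.1365]
eef_rot: [0.001, 0.842, 0.539, 0.0]
wrist_force: [-7.7, 1.2, 17.8]
width: 0.638
```

Call:
apply_moves --deltas '[{"xyz": [0, 0, -0.0015], "dr": [0, 0, 0], "grip": 50}, {"xyz": [0, 0, 0], "dr": [0, 0, 0], "grip": 50}, {"xyz": [0, 0, 0], "dr": [0, 0, 0], "grip": 50}]'

```text
time: 9.02
tcp_pos: [0.5854, -0.0451, 0.1364]
eef_rot: [0.001, 0.842, 0.539, 0.001]
wrist_force: [-11.1, 2.1, 22.3]
width: 0.639
```

The TCP stalled at 0.1365 while the force rose from 6 to 22 N, so the ring is on its stop. Lifting and inspecting.

Call:
apply_moves --deltas '[{"xyz": [0, 0, 0.004], "dr": [0, 0, 0], "grip": 50}, {"xyz": [0, 0, 0.004], "dr": [0, 0, 0], "grip": 50}, {"xyz": [0, 0, 0.01], "dr": [0, 0, 0], "grip": 50}, {"xyz": [0, 0, 0.015], "dr": [0, 0, 0], "grip": 50}, {"xyz": [0, 0, 0.02], "dr": [0, 0, 0], "grip": 50}, {"xyz": [0, 0, 0.015], "dr": [0, 0, 0], "grip": 50}, {"xyz": [0, 0, 0.005], "dr": [0, 0, 0], "grip": 50}, {"xyz": [0, 0, 0], "dr": [0, 0, 0], "grip": 50}]'

```text
time: 9.68
tcp_pos: [0.5859, -0.0451, 0.1926]
eef_rot: [0.001, 0.842, 0.539, 0.001]
wrist_force: [0.0, -0.1, -2.3]
width: 0.642
```

Call:
apply_moves --deltas '[{"xyz": [0.0047, 0.015, 0], "dr": [0, 0, 0], "grip": 50}, {"xyz": [0.0047, 0.025, 0], "dr": [0, 0, 0], "grip": 50}, {"xyz": [0.0047, 0.028, 0], "dr": [0, 0, 0], "grip": 50}, {"xyz": [0.0047, 0.028, 0], "dr": [0, 0, 0], "grip": 50}, {"xyz": [0.0047, 0.028, 0], "dr": [0, 0, 0], "grip": 50}, {"xyz": [0.0047, 0.028, 0], "dr": [0, 0, 0], "grip": 50}, {"xyz": [0.0047, 0.028, 0], "dr": [0, 0, 0], "grip": 50}, {"xyz": [0.0047, 0.028, 0], "dr": [0, 0, 0], "grip": 50}]'

```text
time: 10.35
tcp_pos: [0.614, 0.1237, 0.189]
eef_rot: [-0.001, 0.842, 0.539, -0.001]
wrist_force: [0.6, 0.7, -1.2]
width: 0.642
```

Call:
apply_moves --deltas '[{"xyz": [0.0047, 0.028, 0], "dr": [0, 0, 0], "grip": 50}, {"xyz": [0.0047, 0.028, 0], "dr": [0, 0, 0], "grip": 50}, {"xyz": [0.0047, 0.028, 0], "dr": [0, 0, 0], "grip": 50}, {"xyz": [0.0047, 0.025, 0], "dr": [0, 0, 0], "grip": 50}, {"xyz": [0, 0.012, 0], "dr": [0, 0, 0], "grip": 50}, {"xyz": [0, 0, 0], "dr": [0, 0, 0], "grip": 50}, {"xyz": [0, 0, 0], "dr": [0, 0, 0], "grip": 50}, {"xyz": [0, 0, 0], "dr": [0, 0, 0], "grip": 50}]'

```text
time: 11.02
tcp_pos: [0.6294, 0.2175, 0.1899]
eef_rot: [0.0, 0.843, 0.539, -0.001]
wrist_force: [0.2, -0.7, -0.2]
width: 0.642
```

```bash
python3 - <<'E'
from h import *
o=robot.get_obs(); T=o["tcp_pos"]; print(T,o["eef_rot"],o["time"])
p,d=robot.read_camera("scene"); cv2.imwrite("pics/s3.png",cv2.resize(p[110:330,60:430,::-1],None,fx=2.1,fy=2.1,interpolation=3))
def rz(n,d):
    P=pts(n,d); r=np.hypot(P[...,0]-.585,P[...,1]+.0445)
    for a,b in((0,.007),(.024,.038),(.044,.052)):
        m=(d>0)&(r>a)&(r<b); z=P[m][:,2]; print(n,a,b,len(z),np.median(z),np.percentile(z,[10,90]))
rz("scene",np.load("scened.npy")); rz("scene",d)
rz("top",np.load("topd.npy")); rz("top",robot.read_camera("top")[1])
P=pts("scene",d); m=(d>0)&(np.hypot(P[...,0]-T[0],P[...,1]-T[1])<.034)&(P[...,2]>.12)&(P[...,2]<.17)
print("lowest",np.sort(P[m][:,2])[:5])
E
```

```text
[0.62940913 0.21747078 0.18993267] [ 5.58046974e-05  8.42528500e-01  5.38651351e-01 -6.67911419e-04] 11.0167
scene 0 0.007 57 0.09232518046000493 [0.0900481  0.09368654]
scene 0.024 0.038 1172 0.09907786525089596 [0.06752107 0.10101014]
scene 0.044 0.052 694 0.08965517013652313 [0.08800956 0.09135355]
scene 0 0.007 51 0.09257639832459619 [0.09027972 0.09442569]
scene 0.024 0.038 968 0.08931752108098301 [0.08700325 0.09127148]
scene 0.044 0.052 845 0.0894754405742132 [0.08733143 0.09109615]
top 0 0.007 69 0.09193748388966139 [0.08986558 0.0938979 ]
top 0.024 0.038 1302 0.09897534697120275 [0.08125276 0.100626  ]
top 0.044 0.052 971 0.08916440830756933 [0.08742769 0.09071978]
top 0 0.007 68 0.09185976080908537 [0.08979921 0.09415676]
top 0.024 0.038 1180 0.08907860870645384 [0.08734505 0.09058066]
top 0.044 0.052 1079 0.08897229816711705 [0.08680404 0.09076531]
lowest [0.14187918 0.14307342 0.14313889 0.14318964 0.14319361]
```

View pics/s3.png

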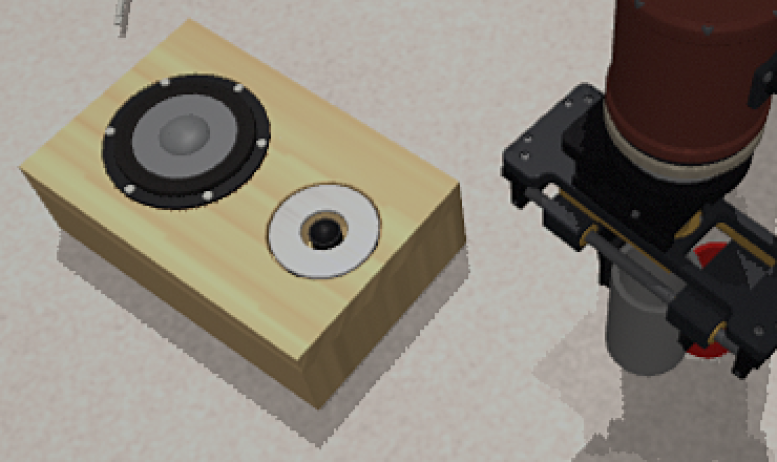

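The ring at (323,230) is now flush: 89 mm face against 89 mm baffle in both views, where it was 99 mm before. The dome at (325,235) is unchanged, and the pipe is held upright at (645,320). Lowering the pipe to the bench.

Call:
apply_moves --deltas '[{"xyz": [0, 0, -0.025], "dr": [0, 0, 0], "grip": 50}, {"xyz": [0, 0, -0.035], "dr": [0, 0, 0], "grip": 50}, {"xyz": [0, 0, -0.035], "dr": [0, 0, 0], "grip": 50}, {"xyz": [0, 0, -0.03], "dr": [0, 0, 0], "grip": 50}, {"xyz": [0, 0, -0.02], "dr": [0, 0, 0], "grip": 50}, {"xyz": [0, 0, -0.015], "dr": [0, 0, 0], "grip": 50}, {"xyz": [0, 0, -0.008], "dr": [0, 0, 0], "grip": 50}, {"xyz": [0, 0, -0.004], "dr": [0, 0, 0], "grip": 50}]'

```text
time: 11.78
tcp_pos: [0.6296, 0.2176, 0.0523]
eef_rot: [-0.0, 0.843, 0.538, -0.0]
wrist_force: [0.4, -0.6, -1.8]
width: 0.644
```

Call:
apply_moves --deltas '[{"xyz": [0, 0, 0], "dr": [0, 0, 0], "grip": 50}, {"xyz": [0, 0, 0], "dr": [0, 0, 0], "grip": 50}, {"xyz": [0, 0, 0], "dr": [0, 0, 0], "grip": 50}, {"xyz": [0, 0, 0], "dr": [0, 0, 0], "grip": 50}]'

```text
time: 12.12
tcp_pos: [0.6308, 0.2185, 0.0544]
eef_rot: [0.0, 0.842, 0.539, 0.001]
wrist_force: [0.5, 0.5, -1.6]
width: 0.641
```

Call:
apply_moves --deltas '[{"xyz": [0, 0, -0.003], "dr": [0, 0, 0], "grip": 50}, {"xyz": [0, 0, -0.003], "dr": [0, 0, 0], "grip": 50}, {"xyz": [0, 0, -0.002], "dr": [0, 0, 0], "grip": 50}, {"xyz": [0, 0, 0], "dr": [0, 0, 0], "grip": 50}, {"xyz": [0, 0, 0], "dr": [0, 0, 0], "grip": 50}, {"xyz": [0, 0, 0], "dr": [0, 0, 0], "grip": 50}]'

```text
time: 12.62
tcp_pos: [0.6299, 0.2184, 0.0467]
eef_rot: [0.0, 0.842, 0.539, 0.0]
wrist_force: [-0.1, -1.0, 1.5]
width: 0.64
```

Call:
apply_moves --deltas '[{"xyz": [0, 0, -0.0015], "dr": [0, 0, 0], "grip": 50}, {"xyz": [0, 0, 0], "dr": [0, 0, 0], "grip": 50}, {"xyz": [0, 0, 0], "dr": [0, 0, 0], "grip": 50}, {"xyz": [0, 0, 0], "dr": [0, 0, 0], "grip": 50}]'

```text
time: 12.95
tcp_pos: [0.63, 0.2184, 0.0467]
eef_rot: [0.0, 0.842, 0.539, 0.0]
wrist_force: [-3.2, -1.3, 7.3]
width: 0.642
```

On the bench (+7 N). Relieving the load and opening gently.

Call:
apply_moves --deltas '[{"xyz": [0, 0, 0.0013], "dr": [0, 0, 0], "grip": 50}, {"xyz": [0, 0, 0], "dr": [0, 0, 0], "grip": 58}, {"xyz": [0, 0, 0], "dr": [0, 0, 0], "grip": 62}, {"xyz": [0, 0, 0], "dr": [0, 0, 0], "grip": 70}, {"xyz": [0, 0, 0], "dr": [0, 0, 0], "grip": 80}, {"xyz": [0, 0, 0], "dr": [0, 0, 0], "grip": 87}, {"xyz": [0, 0, 0], "dr": [0, 0, 0], "grip": 87}, {"xyz": [0, 0, 0], "dr": [0, 0, 0], "grip": 87}]'

```text
time: 13.62
tcp_pos: [0.6298, 0.2183, 0.0462]
eef_rot: [-0.0, 0.842, 0.539, -0.0]
wrist_force: [0.5, 0.2, -0.5]
width: 0.967
```

Call:
apply_moves --deltas '[{"xyz": [0, 0, 0], "dr": [0, 0, 0], "grip": 87}, {"xyz": [0, 0, 0.01], "dr": [0, 0, 0], "grip": 87}, {"xyz": [0, 0, 0.02], "dr": [0, 0, 0], "grip": 87}, {"xyz": [0, 0, 0.03], "dr": [0, 0, 0], "grip": 87}, {"xyz": [0, 0, 0.04], "dr": [0, 0, 0], "grip": 87}, {"xyz": [0, 0, 0.04], "dr": [0, 0, 0], "grip": 87}, {"xyz": [0, 0, 0.04], "dr": [0, 0, 0], "grip": 87}, {"xyz": [0, 0, 0], "dr": [0, 0, 0], "grip": 87}]'

```text
time: 14.28
tcp_pos: [0.6341, 0.2194, 0.2003]
eef_rot: [0.002, 0.842, 0.539, 0.006]
wrist_force: [2.4, 0.9, 1.6]
width: 1.0
```

Call:
apply_moves --deltas '[{"xyz": [0, 0, 0], "dr": [0, 0, 0], "grip": 87}, {"xyz": [0, 0, 0], "dr": [0, 0, 0], "grip": 87}, {"xyz": [0, 0, 0], "dr": [0, 0, 0], "grip": 87}, {"xyz": [0, 0, 0], "dr": [0, 0, 0], "grip": 87}]'

```text
time: 14.62
tcp_pos: [0.6287, 0.2181, 0.1883]
eef_rot: [-0.001, 0.842, 0.539, -0.002]
wrist_force: [0.4, 0.6, 0.3]
width: 1.001
```

```bash
python3 - <<'E'
from h import *
print(robot.get_obs()["tcp_pos"])
i,M,t=cam("wrist"); p,d=robot.read_camera("wrist"); q,_=robot.read_camera("scene")
cv2.imwrite("pics/end.png",np.hstack([cv2.resize(p,(400,300)),cv2.resize(q,(400,300))])[:,:,::-1])
v,u=np.mgrid[0:480,0:640]; a=u-i["cx"]; b=v-i["cy"]; r=np.hypot(a,b); s=np.tan(r/i["fx"])/np.maximum(r,1e-9)
P=np.stack([a*s*d,b*s*d,d],-1)@M.T+t
S=P[(d>0)&(P[...,2]>.083)&(P[...,2]<.097)&(np.hypot(P[...,0]-.63,P[...,1]-.2175)<.04)]
print(len(S),cv2.minEnclosingCircle(S[:,:2].astype(np.float32)),np.median(S[:,2]))
E
```

```text
[0.62865905 0.21806048 0.18830109]
1617 ((0.6298657655715942, 0.21764327585697174), 0.028184914961457253) 0.08964229772949805
```

View pics/end.png

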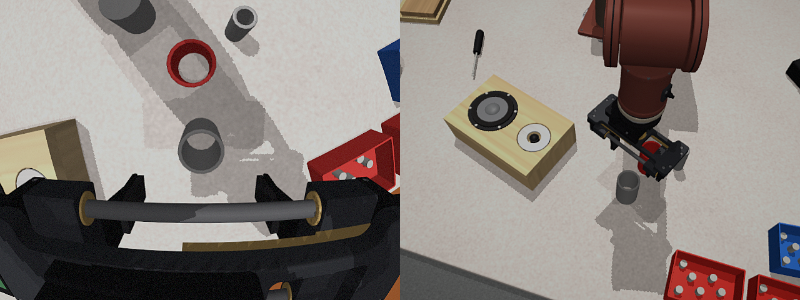

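The pipe stands upright and free at (201,146) left and (627,187) right. The ring is flush at (533,138), and the gripper is open and clear. Signing off.

```bash
python3 -c "
from workcell import robot
print(robot.sign_off())"
```

```text
the job is handed in; nothing more can be done
None
```

I pressed the tweeter ring home with the wide grey pipe and stood the pipe back upright where it came from. I then let go and handed the job in at about 15 s.

- **Ring:** it went down to a firm stop, where the force rose to 22 N with no further travel. Depth from both fixed cameras puts its face level with the baffle at 89 mm (99 mm before). The height at the dome's centre did not change.
- **Pipe:** its top is at 89.6 mm and its axis at (0.630, 0.218). The gripper is open and clear above it.
- **Other things:** I never reached for the red pipe, the narrow pipe or the solid bar. The red and narrow pipes look undisturbed in the last pictures; the bar is only partly in view there.
- **Disagreement:** the cameras differed by about 2 mm on positions, which is within their calibration. The pipe's final contact with the ring was judged from those positions, not seen up close. No check failed.

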